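# Load the jar shaker and hold its run key

## Task

To scour the used paint jar, pour all four steel balls out of the small handled tray through the wide funnel into the jar on the shaker, then set the empty tray back upright on the bare table and let go of it. Then press the broad sprung key of the control box half-way down with the fingers, until its top is level with the two fixed cheeks beside it (8 mm of its 16 mm travel), and finish the program while still holding it there. Leave the paint pots, figures, cup and brush where they are.

Things in the scene. Friction and masses are not known exactly. Their poses are not given: they have to be found in the camera images.
- tray_grip (a point): Centre of the black bridge handle (14 mm thick along x, 54 along y, 22 tall) of an open aluminium tray 106 x 50 mm, walls 24 mm, 0.11 kg; 51 mm above its underside, 48 above its floor. Tray axes, z up. The open spout is at the -x end: its lip, 54 mm in -x and 43 below this point, tops a 15 degree ramp that keeps the balls in when level; they roll out when it is tipped 35 degrees or more.
- funnel_mouth (a point): Centre of the mouth of a wide white funnel, level with its rim, 170 mm above the table; 111 mm across inside, spout 34 mm, leading into a clear jar below. Both are fixed on the shaker, a grey fixed machine 150 x 150 mm, 42 mm high. A steel post at its +x side, 66 mm from the axis, ends just below the rim. z up.
- jar_floor (a point): Centre of the jar's inner floor, 118 mm straight below the funnel mouth. The jar is clear, 41 mm across inside, and 60 mm deep.
- key_top (a point): Centre of the top of the sprung key, a flat aluminium key 48 x 50 mm on a fixed grey control box 100 x 100 x 36 mm; at rest 60 mm above the table, moves straight down. Two fixed aluminium cheeks (56 mm along x, 12 wide, centred 36 mm either side in y) have tops 52 mm above the table, level with the key when half-way down. z up.
- key (a joint): Travel of the key, m: 0 at rest, 0.016 fully down, 0.008 half-way. The spring pushes back with about 3.5 N at the start, 6 N half-way and 9 N fully down; it springs up when let go.
- ball0_center (a point): Centre of one of the four steel balls, 14 mm across, 11 g, lying loose in the tray at the start.
- ball1_center (a point): Centre of one of the four steel balls, 14 mm across, 11 g, lying loose in the tray at the start.
- ball2_center (a point): Centre of one of the four steel balls, 14 mm across, 11 g, lying loose in the tray at the start.
- ball3_center (a point): Centre of one of the four steel balls, 14 mm across, 11 g, lying loose in the tray at the start.
- pot_a_mid (a point): Bystander: a capped grey paint pot, 34 mm across, 46 mm tall; point at its centre.
- pot_b_mid (a point): Bystander: a second capped grey paint pot, same size; point at its centre.
- figure_a_mid (a point): Bystander: a grey toy soldier 49 mm tall on a round 32 mm base; point on its axis, 24 mm up.
- figure_b_mid (a point): Bystander: a second, identical grey figure; point on its axis, 24 mm up.
- cup_mid (a point): Bystander: an open paper cup, 72 mm across, 95 mm tall; point on its axis, 48 mm up.
- brush_mid (a point): Bystander: a thin 175 mm paint brush lying flat; point at its middle.
Mind the look-alikes: they are no part of the job. Leave any pink, red or yellow look-alike of the part that bears key_top alone.

How it is judged:
By the outcome, as a careful person would: the job done as asked, in the order asked, and still so for the second after the job is handed in, while the arm keeps its last pose, push and grip.
It also fails if it takes over 72 s, if anything falls off the work surface, if the arm or the gripper's body presses on something with over 40 N, if the wrist force passes 120 N, or if a joint passes its speed limit or range.

## Robot

A 7-joint arm with a two-finger parallel gripper is mounted at the origin on the work surface. World frame = base frame: x ahead of the robot, y to its left, z up, the work surface at z = 0. Lengths are in m, angles in rad, forces in N, time in s.
With the tool pointing down it reaches from about 0.4 to 0.85 m from the base axis. Payload 4.4 kg.
Tool frame: the origin (TCP) lies between the finger pads; the fingertips stand 8 mm ahead of it and the grasp point (between the pads) lies 11 mm behind it (tips_ahead is the distance from the TCP to the fingertips, in m); z points along the fingers, y is the line along which they close (so a half turn about z gives the same grasp; the last joint's range is limited). The gripper opens to 94 mm and grips with 3 to 60 N. Pads are 16 mm wide; open, the fingers measure 119 mm over their backs; the gripper's body (75 mm by 177 mm) begins 78 mm behind the grasp point.
Start: joints at [-1.369, 0.628, 0.038, 1.517, -0.027, 0.996, -0.02], TCP at [0.172, 0.627, 0.213] pointing down, gripper open.
Joint ranges: [-3.06, 3.06], [-0.37, 2.12], [-1.25, 1.32], [0.18, 2.47], [-1.1, 4.24], [0.23, 1.98], [-2.94, 2.94]. Speed limits (rad/s): [2.57, 2.57, 3.14, 3.14, 3.14, 3.14, 3.14].

## Interface

Orientations are given as a unit quaternion [x, y, z, w].
In Python, from rig import * gives the robot as it stands.
- The arm moves only by the tool arm_command, never from a script. Its argument "commands" is a list of rows, each a list of 7 numbers: the shift along the tool's x, y, z in mm, then the turn, a rotation vector about the tool's x, y, z in rad, then the closure, from 0 (fully open) to 1 (shut). In form: [[x, y, z, wx, wy, wz, jaw], ...]. A call has 1 to 10 rows; each row is the pose to reach, as a shift and turn from the pose commanded when the call began, along the tool's axes at that moment; what a row does not reach only later rows make up. A row lasts 1/8 s, in which the tool goes at most 62.5 mm and 10.7 degrees, less where a joint would pass 70% of its speed; a pose out of reach is approached as far as the arm can. A call with a gripper value outside its range is refused whole. The fingers move at their own pace and stop on an object; "newtons" is the grip in N (left out, the last holds). Time passes only in rows, so rows that repeat a pose let the fingers close. It gives the time, the measured TCP pose, the force, the opening and the grip force at its end, in the units of the state.
- read_state(): the state, without advancing time (a new reading comes with each control period).
- snapshot(name): name is "scene" or "side" or "wrist"; returns a dict with "pixels" (384x512x3 uint8, red, green, blue), "vfov" (degrees; the focal length in pixels is half the picture's height over the tangent of half this angle, whatever the lens; pixels are square), "cx", "cy" (the principal point, pixels), "view" (4x4, takes a point from world to camera coordinates). Camera axes: x right, y down, z forward; pixel columns grow to the right and rows downward; lengths in m; the calibration is good to about 2 mm. A picture is of the moment at which its call begins. There is no depth.
- hand_in(): hands the job in; it is judged then, once.
The state is a dict: "time_s": time; "joints": joint angles; "joint_vel": joint speeds; "joint_efforts": joint torques, N m; "eef_pos": TCP position; "orientation": TCP orientation; "wrist_force": force on the tool from outside, world axes, zero at the start; "moment": the same for the moment, N m; "gripper_width": finger opening in m; "gripper_force": force on a finger pad.
Only numpy, scipy, OpenCV 4.12 (cv2) and the standard library are available. Lean on these libraries where they do the work, as an engineer would, in place of code of your own. Each camera call takes 0.05 s, during which the arm holds its last target. There are 200 camera calls.

## Working session

There is one attempt and no reset: what is moved stays moved. The work goes in short steps, Python scripts to look and compute and a tool call to move; the robot and the scene stay as the last step left them, time stands still between calls to the robot, and variables do not carry over. Pictures are saved under pics/ and viewed, at most 10 in all, crops included, and the job is handed in when it is done.

Besides the shell and the picture viewer there is one more tool, called after "Call:" as name(argument=value, ...), one argument or row to a line, values as JSON. arm_command: Moves the arm, as the interface text tells. Its arguments: {"type":"object","properties":{"commands":{"type":"array"},"newtons":{"type":"number"}},"required":["commands"]}

```bash
ls; mkdir -p pics; cat > h.py <<'E'
from rig import *
import numpy as np, cv2
from scipy.spatial.transform import Rotation as R
def cam(n):
    s=snapshot(n); p=np.array(s["pixels"]); f=p.shape[0]/2/np.tan(np.radians(s["vfov"])/2)
    return p,f,s["cx"],s["cy"],np.array(s["view"])
def ray(c,u,v):
    _,f,cx,cy,V=c; d=V[:3,:3].T@np.array([(u-cx)/f,(v-cy)/f,1]); o=-V[:3,:3].T@V[:3,3]; return o,d/np.linalg.norm(d)
def onz(c,u,v,z):
    o,d=ray(c,u,v); return o+d*(z-o[2])/d[2]
def tri(c1,p1,c2,p2):
    A=0;b=0
    for c,p in((c1,p1),(c2,p2)):
        o,d=ray(c,*p);M=np.eye(3)-np.outer(d,d);A=A+M;b=b+M@o
    return np.linalg.solve(A,b)
def proj(c,P):
    _,f,cx,cy,V=c; q=V[:3,:3]@np.array(P)+V[:3,3]; return np.array([cx+f*q[0]/q[2],cy+f*q[1]/q[2]])
def save(c,n,crop=None,k=1):
    p=c[0][:,:,::-1].astype(np.uint8)
    if crop: a,b,d,e=crop; p=p[b:e,a:d]
    cv2.imwrite("pics/"+n,cv2.resize(p,None,fx=k,fy=k,interpolation=cv2.INTER_CUBIC))
E
python3 - <<'E'
from h import *
a=cam("scene");b=cam("side");save(a,"a1.png",k=1.5);save(b,"b1.png",k=1.5)
for c in(a,b):print(c[1:4],-c[4][:3,:3].T@c[4][:3,3])
print(read_state())
E
```

```text
pics
(np.float64(388.5013113866063), 252.39458530664174, 186.00867693589177) [ 1.25997865 -0.11209739  0.85999261]
(np.float64(394.3388370623545), 258.8256439062869, 186.93065833424774) [ 0.37151281 -0.87594848  0.87949109]
{'time_s': 0.1, 'joints': array([-1.36882678,  0.62922938,  0.03844289,  1.51822303, -0.02698151,
        0.99631532, -0.02000747]), 'joint_vel': array([ 0.00029265, -0.00206095, -0.00074768, -0.00250446,  0.00029573,
       -0.00093495, -0.00032478]), 'joint_efforts': array([ 2.56960055e-03, -5.50801528e+01,  1.14699852e+00, -1.87120575e+01,
       -5.22967859e-02,  1.92666863e-02,  5.81175300e-05]), 'eef_pos': array([0.17180154, 0.62629599, 0.21267615]), 'orientation': array([ 1.33482564e-01,  9.91050815e-01, -8.22975667e-04, -9.62919258e-05]), 'wrist_force': array([-0.04007389, -0.2614103 ,  0.27766558]), 'moment': array([-0.02967621, -0.03949083, -0.03035018]), 'gripper_force': 0.0, 'gripper_width': 0.09390808325589364}
```

View pics/a1.png

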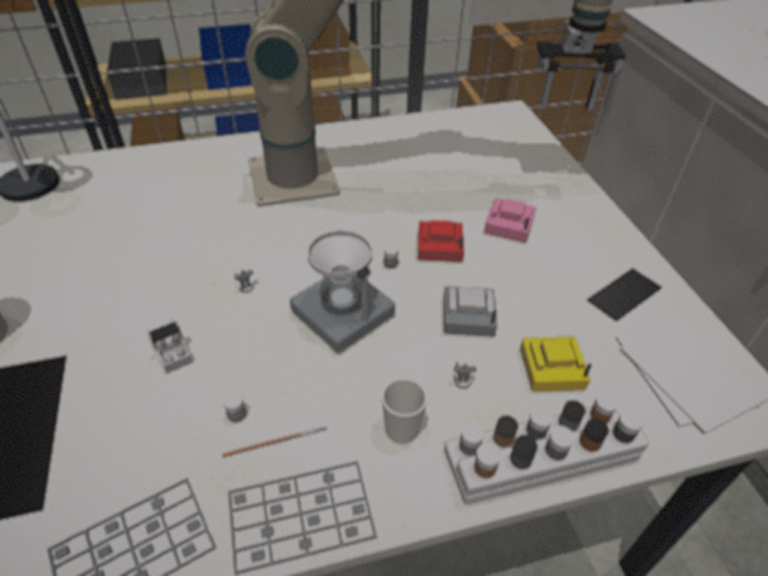

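View pics/b1.png

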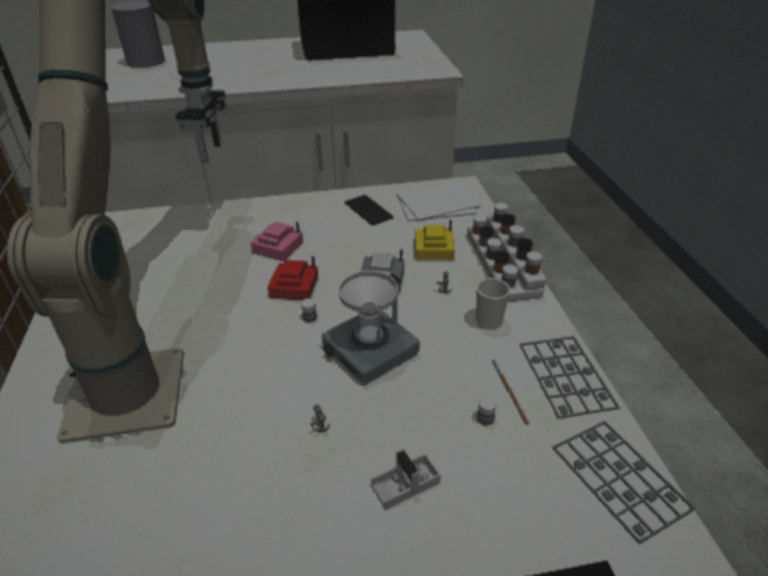

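The scene view shows the tray near (170,345), the funnel at (341,252) and the grey control box at (471,305). In the side view the tray is near (405,480), the funnel at (369,292) and the key at (383,262). All are in 1.5x pixels. I'll zoom in on the tray.

```bash
python3 - <<'E'
from h import *
a=cam("scene");b=cam("side")
A=a[0][205:255,85:141,::-1];B=b[0][290:345,238:300,::-1]
I=[cv2.resize(np.ascontiguousarray(x).astype(np.uint8),(400,400),interpolation=cv2.INTER_CUBIC) for x in(A,B)]
C=a[0][180:230,285:341,::-1];D=b[0][155:205,230:286,::-1]
cv2.imwrite("pics/c1.png",np.hstack(I))
s=1/1.5
def T(n,p,q): print(n,tri(a,np.array(p)*s,b,np.array(q)*s).round(4))
T("handle",(165,332),(405,463));T("funnel",(341,252),(369,292));T("key",(471,300),(383,262))
for m,p,z in(("figA",(245,288),0),("potA",(391,258),.04),("figB",(463,380),0),("potB",(235,405),.04),("cup",(404,430),.0),("shaker",(342,310),.042),("brushL",(224,455),0),("brushR",(326,430),0)):
  print(m,onz(a,p[0]*s,p[1]*s,z).round(3))
for nm,c,(x0,y0,x1,y1) in(("a",a,(85,205,141,255)),("b",b,(238,290,300,345))):
  g=c[0].astype(np.uint8)[y0:y1,x0:x1].max(2); m=(g<75).astype(np.uint8)
  n,l,st,ce=cv2.connectedComponentsWithStats(m); k=1+st[1:,4].argmax(); print(nm,st[k],ce[k]+[x0,y0],g.min())
E
```

```text
handle [ 0.5014 -0.3025  0.0509]
funnel [0.4936 0.0246 0.1609]
key [0.5647 0.2611 0.0533]
figA [ 0.374 -0.157  0.   ]
potA [0.4   0.148 0.04 ]
figB [0.702 0.199 0.   ]
potB [ 0.683 -0.196  0.04 ]
cup [0.773 0.068 0.   ]
shaker [0.521 0.018 0.042]
brushL [ 0.745 -0.225  0.   ]
brushR [ 0.741 -0.058  0.   ]
a [ 16  11  18  12 121] [108.95867769 221.32231405] 40
b [ 10  10  45  39 505] [271.57425743 317.54059406] 29
```

View pics/c1.png

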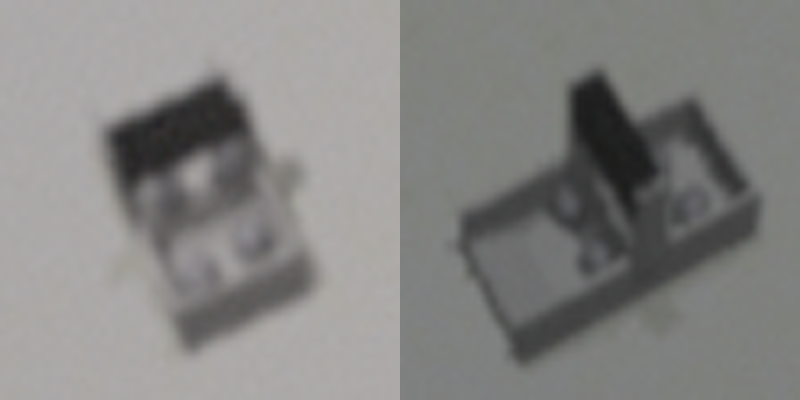

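In the zoom, the tray's open ramp end faces the robot (-x) and its closed end faces +x. The four balls lie beside the handle.

```bash
python3 - <<'E'
from h import *
a=cam("scene");b=cam("side")
pa=lambda u,v:(85+u*.14-.5,205+v*.125-.5); pb=lambda u,v:(238+(u-400)*.155-.5,290+v*.1375-.5)
def ln(n,c,p,q,z):
  P=onz(c,*p,z);Q=onz(c,*q,z);d=Q-P;print(n,P.round(4),Q.round(4),(np.linalg.norm(d)*1e3).round(1),np.degrees(np.arctan2(d[1],d[0])).round(1))
ln("scene endwall bottom",a,pa(188,350),pa(315,283),0)
ln("scene handle top +x edge? ",a,pa(108,128),pa(222,78),.062)
ln("side long near top",b,pb(510,340),pb(762,198),.024)
ln("side end top",b,pb(762,198),pb(690,95),.024)
ln("side long near bottom",b,pb(518,362),pb(762,228),0)
ln("side handle top",b,pb(588,72),pb(655,178),.062)
# tool
s=read_state();M=R.from_quat(s["orientation"]).as_matrix();print(M.round(3))
# funnel rim ellipse: top rim pixels extremes given
for c,n,z,(x0,y0,x1,y1) in((a,"scene",.17,(195,145,260,195)),(b,"side",.17,(215,170,275,225))):
  print(n,proj(c,[.4936,.0246,.17])*1.5,proj(c,[.4936+.0575,.0246,.17])*1.5,proj(c,[.4936-.0575,.0246,.17])*1.5,proj(c,[.4936,.0246+.0575,.17])*1.5,proj(c,[.4936,.0246-.0575,.17])*1.5)
A=a[0][150:240,190:340,::-1];B=b[0][160:260,205:285,::-1]
I=[cv2.resize(np.ascontiguousarray(x).astype(np.uint8),None,fx=k,fy=k,interpolation=cv2.INTER_CUBIC) for x,k in((A,3),(B,2.7))]
cv2.imwrite("pics/d1.png",np.hstack([I[0],I[1]]))if I[0].shape[0]==I[1].shape[0] else print(I[0].shape,I[1].shape)
E
```

```text
scene endwall bottom [ 0.5551 -0.3142  0.    ] [ 0.5378 -0.2668  0.    ] 50.4 110.0
scene handle top +x edge?  [ 0.5048 -0.3284  0.062 ] [ 0.4923 -0.287   0.062 ] 43.2 106.8
side long near top [ 0.4518 -0.3496  0.024 ] [ 0.557  -0.3152  0.024 ] 110.6 18.1
side end top [ 0.557  -0.3152  0.024 ] [ 0.5394 -0.269   0.024 ] 49.5 110.8
side long near bottom [ 0.4556 -0.3434  0.    ] [ 0.5591 -0.3112  0.    ] 108.4 17.3
side handle top [ 0.4955 -0.2793  0.062 ] [ 0.5116 -0.3252  0.062 ] 48.6 -70.7
[[-0.964  0.265 -0.   ]
 [ 0.265  0.964 -0.001]
 [-0.    -0.001 -1.   ]]
scene [340.08104845 249.67567732] [347.02755142 271.3669786 ] [333.64547948 229.57982969] [371.43146674 244.56299184] [308.07246145 254.89569819]
side [367.98033661 287.11276206] [396.9313909  283.57514038] [338.6190395  290.70051262] [363.50498594 269.94648198] [372.81920186 305.67338943]
```

View pics/d1.png

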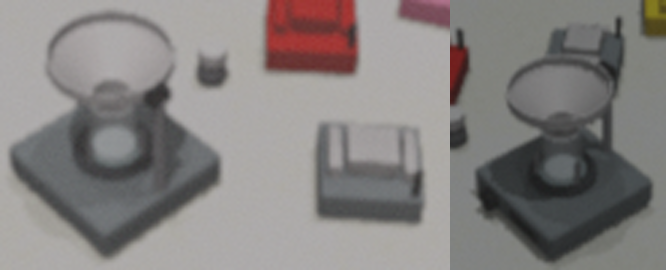

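The scene crop has the funnel rim centre at about (111,55) and the key at about (375,145). The side crop has the rim centre at about (560,93). I'll fly over to the funnel and test the tilt reach there before grasping.

Call:
arm_command(
  commands=[
    [-120,-120,-60,0,0,0.3,0],
    [-474,-488,-90,0,0,1.25,0],
    [-474,-488,-90,0,0,1.25,0],
    [-474,-488,-90,0,0,1.25,0],
    [-474,-488,-90,0,0,1.25,0],
    [-474,-488,-90,0,0,1.25,0],
    [-474,-488,-90,0,0,1.25,0],
    [-474,-488,-90,0,0,1.25,0],
    [-474,-488,-90,0,0,1.25,0],
    [-474,-488,-90,0,0,1.25,0],
  ],
)

```text
time_s: 1.55
eef_pos: [0.4707, 0.0839, 0.2971]
orientation: [0.688, 0.726, 0.001, 0.0]
wrist_force: [1.5, 0.6, 0.2]
gripper_width: 0.094
gripper_force: 0.0
```

Call:
arm_command(
  commands=[
    [0,0,0,0,0,0,0],
    [0,0,0,0,0,0,0],
  ],
)

```text
time_s: 1.8
eef_pos: [0.4695, 0.0861, 0.2963]
orientation: [0.688, 0.726, -0.0, -0.001]
wrist_force: [0.2, 0.4, 0.0]
gripper_width: 0.0944
gripper_force: 0.0
```

```bash
cat > st.py <<'E'
from h import *
s=read_state();print(s["time_s"],s["eef_pos"].round(4),s["joints"].round(3),s["wrist_force"].round(1),s["gripper_width"],s["gripper_force"]);print(R.from_quat(s["orientation"]).as_matrix().round(3))
E
python3 st.py
```

```text
1.8 [0.4695 0.0861 0.2963] [-0.627  0.313  0.517  1.875 -0.183  1.001  0.021] [0.2 0.4 0. ] 0.09436029186751071 0.0
[[-0.053  0.999 -0.001]
 [ 0.999  0.053  0.001]
 [ 0.001 -0.001 -1.   ]]
```

Call:
arm_command(
  commands=[
    [-30,20,20,-0.18,0,0,0],
    [-60,30,20,-0.36,0,0,0],
    [-60,30,20,-0.54,0,0,0],
    [-60,30,20,-0.72,0,0,0],
    [-60,30,20,-0.9,0,0,0],
    [-60,30,20,-1.0,0,0,0],
    [-60,30,20,-1.0,0,0,0],
  ],
)

```text
time_s: 2.68
eef_pos: [0.447, -0.0251, 0.311]
orientation: [0.624, 0.709, 0.28, 0.172]
wrist_force: [20.7, -34.5, 8.1]
gripper_width: 0.0938
gripper_force: 0.0
```

```bash
python3 st.py
```

```text
2.675 [ 0.447  -0.0251  0.311 ] [-1.134 -0.11   1.325  2.468 -1.1    0.232  1.374] [ 20.7 -34.5   8.1] 0.09381787100450628 0.0
[[-0.162  0.789  0.593]
 [ 0.981  0.064  0.182]
 [ 0.106  0.611 -0.785]]
```

Call:
arm_command(
  commands=[
    [40,-10,-60,0.18,0,0,0],
    [60,-10,-60,0.36,0,0,0],
    [60,-10,-60,0.54,0,0,0],
    [60,-10,-60,0.67,0,0,0],
    [60,-10,-60,0.67,0,0,0],
  ],
)

```text
time_s: 3.3
eef_pos: [0.3931, 0.0206, 0.3596]
orientation: [0.644, 0.757, 0.107, 0.001]
wrist_force: [1.0, 0.3, -0.4]
gripper_width: 0.094
gripper_force: 0.0
```

```bash
python3 st.py
```

```text
3.3 [0.3931 0.0206 0.3596] [-3.910e-01 -2.000e-03  4.240e-01  2.052e+00 -2.010e-01  9.640e-01
  2.980e-01] [ 1.   0.3 -0.4] 0.09402287239734451 0.0
[[-0.17   0.976  0.14 ]
 [ 0.976  0.147  0.161]
 [ 0.136  0.164 -0.977]]
```

```bash
cat > kin.py <<'E'
import numpy as np, itertools
from scipy.optimize import least_squares
from scipy.spatial.transform import Rotation as R
LO=np.array([-3.06,-.37,-1.25,.18,-1.1,.23,-2.94])+.05;HI=np.array([3.06,2.12,1.32,2.47,4.24,1.98,2.94])-.05
J=[[-1.36882678,.62922938,.03844289,1.51822303,-.02698151,.99631532,-.02000747],[-.627,.313,.517,1.875,-.183,1.001,.021],[-1.134,-.11,1.325,2.468,-1.1,.232,1.374],[-.391,-.002,.424,2.052,-.201,.964,.298]]
P=[[.1718,.6263,.2127],[.4695,.0861,.2963],[.447,-.0251,.311],[.3931,.0206,.3596]]
Q=[[.13348,.99105,-.00082,-.0001],[.688,.726,0,-.001],[.624,.709,.28,.172],[.644,.757,.107,.001]]
def fk(q,x,sg):
    m=R.identity();p=np.zeros(3);o=x.reshape(8,3)
    p=p+o[0]
    for i in range(7):
        m=m*R.from_rotvec(np.eye(3)[2 if i%2==0 else 1]*q[i]*sg[i]); p=p+m.apply(o[i+1])
    return p,m*R.from_euler('z',np.pi/2)
x0=np.zeros((8,3));x0[0,2]=.3;x0[3,2]=.4;x0[5,2]=.4;x0[7,2]=.25;x0=x0.ravel()
def fit():
    best=None
    for s in itertools.product((1,-1),repeat=4):
        sg=[s[0],1,s[1],1,s[2],1,s[3]]
        e=sum((fk(j,x0,sg)[1].inv()*R.from_quat(q)).magnitude() for j,q in zip(J,Q))
        if best is None or e<best[0]:best=(e,sg)
    sg=best[1]
    r=least_squares(lambda x:np.r_[np.concatenate([fk(j,x,sg)[0]-p for j,p in zip(J,P)])*1e3,(x-x0)*3],x0)
    return best[0],sg,r
E
python3 - <<'E'
from kin import *
e,sg,r=fit();print(e,sg);print(np.abs(r.fun[:12]).max());print(r.x.reshape(8,3).round(3))
np.save("x.npy",r.x)
rng=np.random.default_rng(0)
F=np.array([.494,.025,.195])
for az in range(0,360,30):   # azimuth of tray -x (spout) direction
  d=np.array([np.cos(np.radians(az)),np.sin(np.radians(az)),0]);z=np.array([0,0,1.]);th=.9
  tx=-d*np.cos(th)+z*np.sin(th);tz=z*np.cos(th)+d*np.sin(th)
  G=F-d*.015+.054*tx+.043*tz; tcp=G-.011*tz
  for s in(1,-1):
    ty=s*tx;M=R.from_matrix(np.c_[np.cross(ty,-tz),ty,-tz]);b=9
    for k in range(12):
      rr=least_squares(lambda q:np.r_[(fk(q,r.x,sg)[0]-tcp)*10,(fk(q,r.x,sg)[1].inv()*M).as_rotvec()*3],rng.uniform(LO,HI),bounds=(LO,HI),max_nfev=80)
      if rr.cost<b:b=rr.cost;q=rr.x
    print(az,s,round(b,5),q.round(2),tcp.round(3))
E
```

```text
0.003907192164933955 [-1, 1, -1, 1, -1, 1, -1]
0.0026101802591549372
[[-0.012  0.032  0.307]
 [-0.006 -0.012  0.007]
 [-0.012 -0.012  0.043]
 [ 0.029 -0.025  0.443]
 [-0.012 -0.025 -0.005]
 [ 0.01   0.012  0.395]
 [ 0.021  0.012  0.012]
 [-0.018  0.005  0.262]]
0 1 0.0 [-0.37  0.98  0.59  1.28 -0.32  1.91 -2.87] [0.47  0.025 0.257]
0 -1 0.0 [-0.16  0.84  0.19  1.31 -0.12  1.9   0.05] [0.47  0.025 0.257]
30 1 0.0 [-0.76  1.19  1.17  1.4  -0.36  1.78 -2.16] [0.474 0.013 0.257]
30 -1 0.0 [-0.03  0.81 -0.29  1.33  0.38  1.93  0.15] [0.474 0.013 0.257]
60 1 0.0 [-0.19  0.78 -0.29  1.48  0.64  1.75 -2.75] [0.482 0.005 0.257]
60 -1 0.0 [-0.85  0.91  0.9   1.57  0.08  1.44  1.02] [0.482 0.005 0.257]
90 1 0.0 [-0.94  0.74  0.65  1.81  0.46  1.11 -2.21] [0.494 0.001 0.257]
90 -1 0.0 [-0.51  0.59  0.09  1.75  0.77  1.35  0.75] [0.494 0.001 0.257]
120 1 0.0 [-1.36  0.95  1.26  2.15 -0.01  0.41 -1.42] [0.506 0.005 0.257]
120 -1 0.0 [-1.17  0.64  0.89  2.06  0.71  0.66  1.1 ] [0.506 0.005 0.257]
150 1 0.0 [ 0.06  0.41 -0.71  2.33  1.69  1.02 -2.48] [0.514 0.013 0.257]
150 -1 0.0 [-0.88  0.35  0.41
[... 247 characters left out ...]
28 -2.44] [0.514 0.037 0.257]
210 -1 0.0 [ 0.95  0.43 -1.06  2.4   3.51  0.28  0.23] [0.514 0.037 0.257]
240 1 0.0 [ 0.97  0.64 -0.8   2.08 -0.91  0.56  2.15] [0.506 0.045 0.257]
240 -1 0.0 [ 0.85  0.53 -0.7   2.1  -1.04  0.62 -0.96] [0.506 0.045 0.257]
270 1 0.0 [ 0.89  0.82 -0.86  1.73 -0.36  1.01  1.96] [0.494 0.049 0.257]
270 -1 0.0 [ 0.62  0.63 -0.47  1.81 -0.7   1.09 -0.93] [0.494 0.049 0.257]
300 1 0.0 [ 0.84  1.1  -1.2   1.43  0.14  1.48  1.83] [0.482 0.045 0.257]
300 -1 0.0 [-0.    0.72  0.3   1.62 -0.75  1.62 -0.47] [0.482 0.045 0.257]
330 1 0.0 [ 0.25  0.89 -0.3   1.28 -0.21  1.78  2.61] [0.474 0.037 0.257]
330 -1 0.0 [ 0.34  0.84 -0.46  1.35 -0.15  1.77 -0.61] [0.474 0.037 0.257]
```

```bash
cat >> h.py <<'E'
def go(tcp,yaw,tilt=0):
    # tool y at azimuth yaw (deg), tool down, then tilt about tool x by tilt rad; from the measured pose
    s=read_state();M=R.from_quat(s["orientation"])
    a=np.radians(yaw);y=np.array([np.cos(a),np.sin(a),0]);z=np.array([0,0,-1.])
    T=R.from_matrix(np.c_[np.cross(y,z),y,z])*R.from_rotvec([tilt,0,0])
    print(s["time_s"],"shift mm",(M.inv().apply(np.array(tcp)-s["eef_pos"])*1e3).round(1),"turn",(M.inv()*T).as_rotvec().round(3))
E
python3 -c "
from h import *
go([.498,-.307,.2],18.7)"
```

```text
3.3 shift mm [-359.3   28.1  118. ] turn [ 0.176 -0.123 -0.165]
```

Call:
arm_command(
  commands=[
    [-100,8,30,0.08,-0.06,-0.08,0],
    [-359,28,118,0.176,-0.123,-0.165,0],
    [-359,28,118,0.176,-0.123,-0.165,0],
    [-359,28,118,0.176,-0.123,-0.165,0],
    [-359,28,118,0.176,-0.123,-0.165,0],
    [-359,28,118,0.176,-0.123,-0.165,0],
    [-359,28,118,0.176,-0.123,-0.165,0],
    [-359,28,118,0.176,-0.123,-0.165,0],
    [-359,28,118,0.176,-0.123,-0.165,0],
  ],
)

```text
time_s: 4.42
eef_pos: [0.5001, -0.3045, 0.1991]
orientation: [0.582, 0.813, 0.002, 0.001]
wrist_force: [-0.4, 0.5, 0.0]
gripper_width: 0.094
gripper_force: 0.0
```

```bash
python3 st.py; python3 - <<'E'
from h import *
w=cam("wrist");save(w,"w1.png",k=1.5)
c=np.array([.498,-.307,0]);a=np.radians(18.7);x=np.array([np.cos(a),np.sin(a),0]);y=np.array([-np.sin(a),np.cos(a),0]);z=np.array([0,0,1])
for n,P in(("handletop",[(sx*.007,sy*.027,.062) for sx in(-1,1) for sy in(-1,1)]),("endwall",[(.053,sy*.025,.024) for sy in(-1,1)]),("spout",[(-.053,sy*.025,.024) for sy in(-1,1)])):
  print(n,[(proj(w,c+p[0]*x+p[1]*y+p[2]*z)*1.5).round(0).tolist() for p in P])
go([.498,-.307,.2],18.7)
E
```

```text
4.425 [ 0.5001 -0.3045  0.1991] [ 0.202  0.592  0.477  1.731 -0.34   0.899  1.151] [-0.4  0.5  0. ] 0.09404204838749605 0.0
[[-0.322  0.947  0.004]
 [ 0.947  0.322  0.003]
 [ 0.002  0.005 -1.   ]]
handletop [[365.0, 315.0], [365.0, 245.0], [384.0, 315.0], [384.0, 245.0]]
endwall [[437.0, 299.0], [439.0, 240.0]]
spout [[312.0, 299.0], [309.0, 240.0]]
4.475 shift mm [-1.4 -2.7 -0.8] turn [ 0.005 -0.001  0.001]
```

View pics/w1.png

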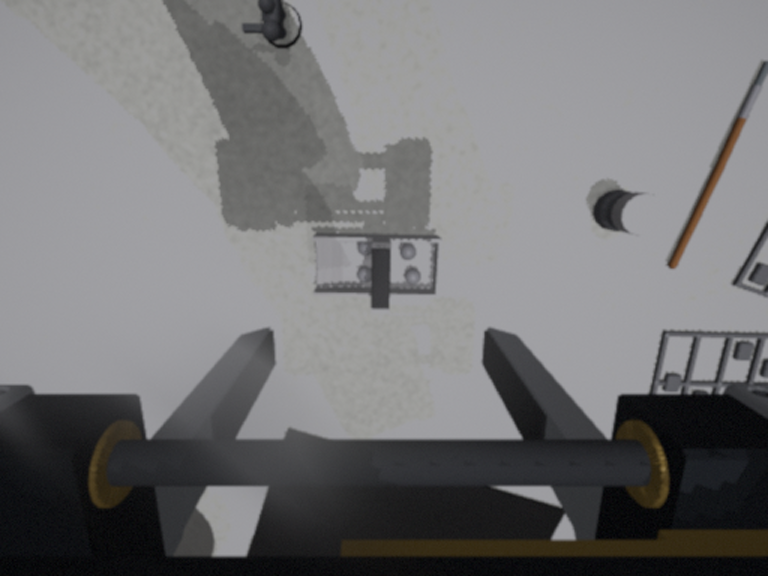

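The wrist view shows the tray aligned with the tool, with the handle centred at (380,277), all four balls around it, and the spout to the left. Next I descend and grip.

Call:
arm_command(
  commands=[
    [0,2,60,0,0,0,0.4],
    [0,2,110,0,0,0,0.4],
    [0,2,140,0,0,0,0.4],
    [0,2,155,0,0,0,0.4],
    [0,2,156,0,0,0,0.6],
    [0,2,156,0,0,0,0.8],
    [0,2,156,0,0,0,1],
    [0,2,156,0,0,0,1],
    [0,2,156,0,0,0,1],
    [0,2,156,0,0,0,1],
  ],
  newtons=30,
)

```text
time_s: 5.72
eef_pos: [0.5021, -0.3064, 0.0429]
orientation: [0.583, 0.812, 0.002, 0.001]
wrist_force: [-0.2, 1.0, 5.3]
gripper_width: 0.0137
gripper_force: 30.0
```

Call:
arm_command(
  commands=[
    [0,0,0,0,0,0,1],
    [0,0,0,0,0,0,1],
    [0,0,-15,0,0,0,1],
    [0,0,-40,0,0,0,1],
    [0,0,-40,0,0,0,1],
  ],
)

```text
time_s: 6.35
eef_pos: [0.5025, -0.3073, 0.0841]
orientation: [0.584, 0.812, 0.002, 0.003]
wrist_force: [0.9, 0.5, -3.1]
gripper_width: 0.014
gripper_force: 30.0
```

```bash
python3 st.py; python3 - <<'E'
from h import *
a=cam("scene");b=cam("side")
A=a[0][150:260,70:180,::-1];B=b[0][240:350,220:330,::-1]
cv2.imwrite("pics/e1.png",cv2.resize(np.hstack([A,B]).astype(np.uint8),None,fx=3.6,fy=3.6,interpolation=cv2.INTER_CUBIC))
E
```

```text
6.35 [ 0.5025 -0.3073  0.0841] [ 0.261  0.742  0.39   1.818 -0.436  0.662  1.231] [ 0.9  0.5 -3.1] 0.013976811367333265 29.974893629550934
[[-0.319  0.948  0.006]
 [ 0.948  0.319 -0.   ]
 [-0.002  0.005 -1.   ]]
```

View pics/e1.png

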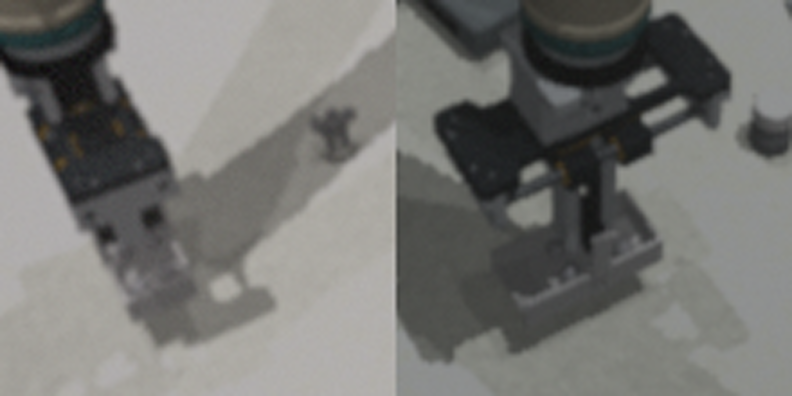

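The tray is held level, lifted clear, with the balls still in it. I'll lift it, then carry it over the funnel.

Call:
arm_command(
  commands=[
    [0,0,-15,0,0,0,1],
    [0,0,-45,0,0,-0.03,1],
    [0,0,-90,0,0,-0.1,1],
    [5,2,-135,0,0,-0.2,1],
    [15,5,-180,0,0,-0.3,1],
    [35,11,-205,0,0,-0.4,1],
    [65,20,-216,0,0,-0.5,1],
    [100,31,-216,0,0,-0.6,1],
    [140,44,-216,0,0,-0.7,1],
    [180,56,-216,0,0,-0.8,1],
  ],
)

```text
time_s: 7.7
eef_pos: [0.496, -0.1171, 0.2989]
orientation: [0.22, 0.976, 0.001, 0.001]
wrist_force: [0.4, -0.4, -1.9]
gripper_width: 0.0138
gripper_force: 30.0
```

```bash
python3 st.py;python3 -c "
from h import *
go([.494,.065,.30],90)"
```

```text
7.7 [ 0.496  -0.1171  0.2989] [-0.036  0.34   0.295  1.792 -0.116  1.023  1.43 ] [ 0.4 -0.4 -1.9] 0.0137662872465529 29.97451275587082
[[-0.903  0.429  0.003]
 [ 0.429  0.903  0.002]
 [-0.002  0.003 -1.   ]]
7.7 shift mm [ 79.9 163.6  -0.8] turn [ 0.002  0.002 -0.444]
```

Call:
arm_command(
  commands=[
    [18,36,0,0,0,-0.1,1],
    [35,72,0,0,0,-0.2,1],
    [52,106,0,0,0,-0.3,1],
    [66,134,0,0,0,-0.38,1],
    [75,153,0,0,0,-0.43,1],
    [79,161,0,0,0,-0.444,1],
    [80,163,0,0,0,-0.444,1],
    [80,163,0,0,0,-0.444,1],
  ],
)

```text
time_s: 8.7
eef_pos: [0.4948, 0.0622, 0.299]
orientation: [0.002, 1.0, 0.001, 0.002]
wrist_force: [0.5, 0.4, -1.3]
gripper_width: 0.0139
gripper_force: 30.0
```

```bash
python3 st.py;python3 - <<'E'
from h import *
for t in (.15,.3,.45,.6,.75,.9,1.0):
  tx=np.array([0,np.cos(t),np.sin(t)]);tz=np.array([0,-np.sin(t),np.cos(t)])
  L=np.array([.494,.040,.195]); G=L+.054*tx+.043*tz
  print(t,end=' ');go(G-.011*tz,90,-t);
E
```

```text
8.7 [0.4948 0.0622 0.299 ] [-0.283  0.314  0.137  1.816 -0.05   1.011  1.441] [ 0.5  0.4 -1.3] 0.013926135796160673 29.974861443042755
[[-1.     0.004  0.003]
 [ 0.004  1.     0.001]
 [-0.003  0.001 -1.   ]]
0.15 8.7 shift mm [ 1.1 26.3 64.3] turn [-0.149  0.003 -0.004]
0.3 8.7 shift mm [ 1.  19.9 57.5] turn [-0.299  0.004 -0.004]
0.45 8.7 shift mm [ 1.  12.4 51.7] turn [-0.449  0.004 -0.003]
0.6 8.7 shift mm [ 0.9  4.2 47.1] turn [-0.599  0.004 -0.003]
0.75 8.7 shift mm [ 0.9 -4.6 43.7] turn [-0.749  0.004 -0.003]
0.9 8.7 shift mm [  0.8 -13.8  41.8] turn [-0.899  0.005 -0.002]
1.0 8.7 shift mm [  0.8 -20.   41.2] turn [-0.999  0.005 -0.002]
```

Call:
arm_command(
  commands=[
    [1,23,20,-0.07,0,0,1],
    [1,28,45,-0.17,0,0,1],
    [1,25,62,-0.3,0,0,1],
    [1,21,59,-0.38,0,0,1],
    [1,17,57,-0.45,0,0,1],
    [1,15,55,-0.5,0,0,1],
    [1,12,53,-0.55,0,0,1],
    [1,9,52,-0.6,0,0,1],
    [1,6,51,-0.65,0,0,1],
    [1,3,50,-0.7,0,0,1],
  ],
)

```text
time_s: 9.95
eef_pos: [0.4943, 0.0645, 0.2488]
orientation: [0.002, 0.939, 0.344, 0.003]
wrist_force: [-0.2, 0.5, -1.3]
gripper_width: 0.014
gripper_force: 30.0
```

```bash
python3 st.py;python3 - <<'E'
from h import *
a=cam("scene");b=cam("side")
A=a[0][120:240,170:290,::-1];B=b[0][150:270,190:310,::-1]
cv2.imwrite("pics/f1.png",cv2.resize(np.hstack([A,B]).astype(np.uint8),None,fx=3.3,fy=3.3,interpolation=cv2.INTER_CUBIC))
for t in (.85,1.0):
  tx=np.array([0,np.cos(t),np.sin(t)]);tz=np.array([0,-np.sin(t),np.cos(t)])
  L=np.array([.494,.045,.190]); G=L+.054*tx+.043*tz
  go(G-.011*tz,90,-t);
E
```

```text
9.95 [0.4943 0.0645 0.2488] [ 0.378  0.518 -0.137  1.926 -0.729  1.035  2.31 ] [-0.2  0.5 -1.3] 0.013965128364512795 29.975394308567047
[[-1.     0.001  0.006]
 [ 0.005  0.764  0.645]
 [-0.004  0.645 -0.764]]
10.05 shift mm [ 0.2 -2.5 -7.2] turn [-0.15   0.007 -0.004]
10.05 shift mm [  0.1  -9.  -14. ] turn [-0.3    0.007 -0.004]
```

View pics/f1.png

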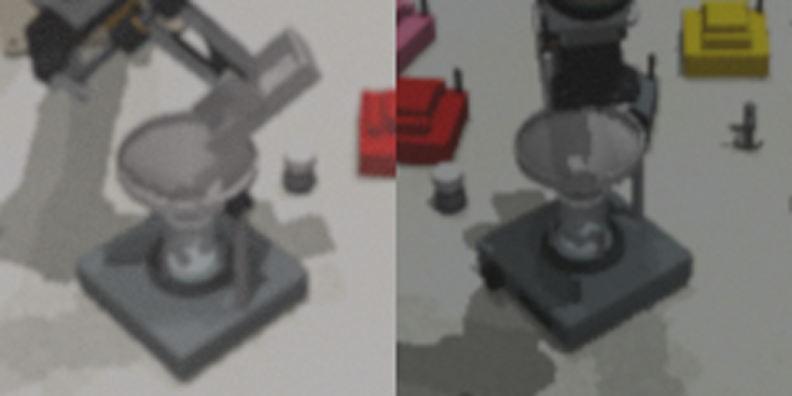

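The picture shows the balls in the jar below the spout. I'll tip further to be sure none are left, then return.

Call:
arm_command(
  commands=[
    [0,-2,-5,-0.1,0,0,1],
    [0,-5,-9,-0.2,0,0,1],
    [0,-5,-9,-0.2,0,0,1],
    [0,-5,-9,-0.2,0,0,1],
    [0,0,-9,-0.05,0,0,1],
    [0,10,-25,0.12,0,0,1],
    [0,10,-50,0.3,0,0,1],
    [0,0,-60,0.48,0,0,1],
    [0,-10,-65,0.66,0,0,1],
    [0,-20,-70,0.7,0,0,1],
  ],
)

```text
time_s: 11.3
eef_pos: [0.4938, 0.0117, 0.2916]
orientation: [-0.004, 1.0, 0.001, 0.004]
wrist_force: [-0.1, -0.3, -1.4]
gripper_width: 0.014
gripper_force: 30.0
```

```bash
python3 st.py;python3 - <<'E'
from h import *
a=cam("scene");b=cam("side")
A=a[0][120:240,170:290,::-1];B=b[0][150:270,190:310,::-1]
cv2.imwrite("pics/g1.png",cv2.resize(np.hstack([A,B]).astype(np.uint8),None,fx=3.3,fy=3.3,interpolation=cv2.INTER_CUBIC))
go([.52,-.22,.30],90);go([.52,-.22,.045],90)
E
```

```text
11.3 [0.4938 0.0117 0.2916] [-0.139  0.311  0.079  1.842 -0.03   0.983  1.532] [-0.1 -0.3 -1.4] 0.014022491427505954 29.97497320175171
[[-1.    -0.008  0.008]
 [-0.008  1.     0.001]
 [-0.008  0.001 -1.   ]]
11.4 shift mm [ -26.2 -228.9   -9.7] turn [0.002 0.005 0.003]
11.4 shift mm [ -24.9 -229.4  245.3] turn [0.002 0.005 0.003]
```

View pics/g1.png

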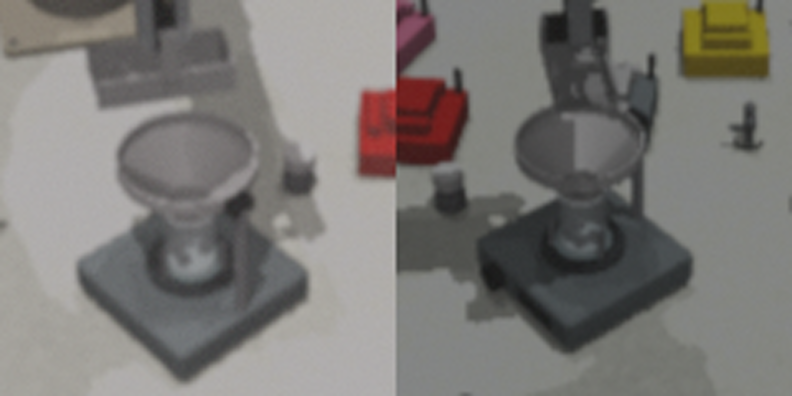

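The balls are in the jar and the funnel is clear. I'll carry the tray to the bare spot around (0.52,-0.22).

Call:
arm_command(
  commands=[
    [-3,-40,-5,0,0,0,1],
    [-9,-90,-5,0,0,0,1],
    [-15,-145,-5,0,0,0,1],
    [-21,-195,10,0,0,0,1],
    [-25,-222,50,0,0,0,1],
    [-25,-229,100,0,0,0,1],
    [-25,-229,150,0,0,0,1],
    [-25,-229,195,0,0,0,1],
    [-25,-229,225,0.002,0.005,0.003,1],
    [-25,-229,237,0.002,0.005,0.003,1],
  ],
)

```text
time_s: 12.65
eef_pos: [0.5182, -0.222, 0.0511]
orientation: [0.003, 1.0, 0.001, -0.002]
wrist_force: [0.1, 0.5, -0.4]
gripper_width: 0.0138
gripper_force: 30.0
```

Call:
arm_command(
  commands=[
    [0,0,4,0,0,0,1],
    [0,0,7,0,0,0,1],
    [0,0,9,0,0,0,1],
    [0,0,9,0,0,0,1],
  ],
)

```text
time_s: 13.15
eef_pos: [0.5191, -0.2228, 0.0437]
orientation: [0.003, 1.0, -0.0, -0.001]
wrist_force: [-0.3, 0.1, -0.1]
gripper_width: 0.0139
gripper_force: 30.0
```

```bash
python3 st.py
```

```text
13.15 [ 0.5191 -0.2228  0.0437] [ 0.296  0.751  0.093  1.892 -0.129  0.505  2.042] [-0.3  0.1 -0.1] 0.013894294753306308 29.97507244348526
[[-1.     0.005 -0.001]
 [ 0.005  1.    -0.001]
 [ 0.001 -0.001 -1.   ]]
```

Call:
arm_command(
  commands=[
    [0,0,1,0,0,0,1],
    [0,0,1,0,0,0,0.7],
    [0,0,1,0,0,0,0.5],
    [0,0,1,0,0,0,0.5],
    [0,0,-15,0,0,0,0.5],
    [0,0,-60,0,0,0,0.5],
    [0,0,-120,0,0,0,0.5],
    [0,0,-180,0,0,0,0.5],
    [0,0,-215,0,0,0,0.5],
    [0,0,-215,0,0,0,0.5],
  ],
)

```text
time_s: 14.4
eef_pos: [0.5209, -0.2234, 0.2624]
orientation: [0.003, 1.0, -0.001, 0.003]
wrist_force: [-1.2, -0.9, -0.2]
gripper_width: 0.047
gripper_force: 0.0
```

```bash
python3 st.py;python3 - <<'E'
from h import *
w=cam("wrist");b=cam("side");a=cam("scene")
print(proj(w,[.519,-.223,.02]),proj(b,[.519,-.223,.02]))
u,v=proj(w,[.519,-.223,.02]).astype(int)
X=[w[0][v-50:v+50,u-65:u+65],b[0][150:250,170:300],a[0][160:235,290:365]]
X=[cv2.resize(np.ascontiguousarray(x[:,:,::-1]).astype(np.uint8),(400,300),interpolation=cv2.INTER_CUBIC) for x in X]
j=b[0][205:245,225:265,::-1];j=cv2.resize(np.ascontiguousarray(j).astype(np.uint8),(400,300),interpolation=cv2.INTER_CUBIC)
cv2.imwrite("pics/i1.png",np.vstack([np.hstack([X[0],X[1]]),np.hstack([X[2],j])]))
E
```

```text
14.4 [ 0.5209 -0.2234  0.2624] [ 0.252  0.456  0.154  1.701 -0.08   0.985  2.   ] [-1.2 -0.9 -0.2] 0.04698115719586922 0.0
[[-1.     0.005  0.005]
 [ 0.005  1.    -0.003]
 [-0.005 -0.003 -1.   ]]
[252.83883795 166.53899713] [271.00116764 290.51630796]
```

View pics/i1.png

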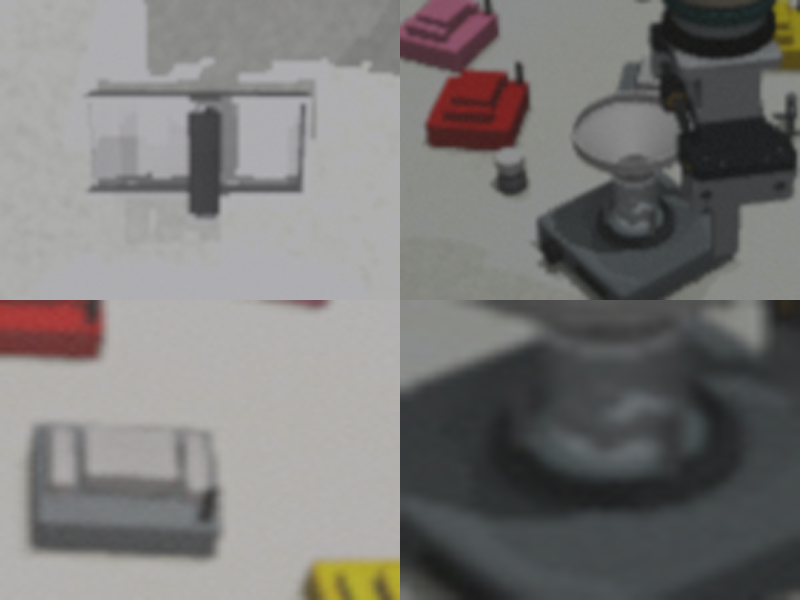

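The tray is upright and empty, and the balls are in the jar. The key fills (82–185, 425–488) in the lower-left panel, with a cheek on each side of it along y. I'll locate it and move above it.

```bash
python3 - <<'E'
from h import *
a=cam("scene")
f=lambda x,y:(290+x/5.333-.5,160+(y-300)/4-.5)
c=[onz(a,*f(*p),.06) for p in((82,426),(178,429),(185,490),(83,485))];print(np.round(c,3),np.mean(c,0).round(4))
ch=[onz(a,*f(*p),.052) for p in((50,427),(75,427),(50,487),(75,487),(187,432),(210,432),(190,493),(212,493))];print(np.round(ch,3),np.mean(ch,0).round(4))
print([onz(a,*f(*p),0).round(3) for p in((35,548),(218,553))])
k=np.mean(c,0);go([k[0],k[1],.2],90)
E
```

```text
[[0.531 0.245 0.06 ]
 [0.547 0.294 0.06 ]
 [0.604 0.275 0.06 ]
 [0.586 0.225 0.06 ]] [0.5668 0.2597 0.06  ]
[[0.52  0.231 0.052]
 [0.524 0.244 0.052]
 [0.577 0.211 0.052]
 [0.58  0.224 0.052]
 [0.544 0.302 0.052]
 [0.547 0.314 0.052]
 [0.6   0.281 0.052]
 [0.603 0.292 0.052]] [0.5618 0.2622 0.052 ]
[array([0.588, 0.203, 0.   ]), array([0.616, 0.298, 0.   ])]
14.6 shift mm [-46.3 482.1  57.3] turn [ 0.001 -0.004 -0.005]
```

Call:
arm_command(
  commands=[
    [-4,40,0,0,0,0.03,1],
    [-10,100,0,0,0,0.06,1],
    [-16,162,0,0,0,0.1,1],
    [-22,224,0,0,0,0.15,1],
    [-28,286,0,0,0,0.2,1],
    [-34,348,0,0,0,0.25,1],
    [-39,405,0,0,0,0.29,1],
    [-43,450,20,0,0,0.29,1],
    [-45,475,45,0,0,0.29,1],
    [-46,483,57,0,0,0.29,1],
  ],
  newtons=20,
)

```text
time_s: 15.85
eef_pos: [0.5656, 0.2615, 0.1979]
orientation: [0.146, 0.989, -0.001, -0.003]
wrist_force: [-0.1, -0.9, -0.7]
gripper_width: 0.0003
gripper_force: 0.0
```

Call:
arm_command(
  commands=[
    [0,0,0,0,0,0,1],
    [0,0,0,0,0,0,1],
  ],
)

```text
time_s: 16.1
eef_pos: [0.5684, 0.2582, 0.2016]
orientation: [0.148, 0.989, -0.001, -0.0]
wrist_force: [0.3, 0.8, 0.2]
gripper_width: 0.0002
gripper_force: 0.0
```

```bash
python3 st.py; python3 - <<'E'
from h import *
w=cam("wrist");save(w,"j1.png",k=1.5)
k=np.array([.565,.261]);a=np.radians(73);y=np.array([np.cos(a),np.sin(a)]);x=np.array([y[1],-y[0]])
for sx,sy in((0,0),(1,1),(1,-1),(-1,-1),(-1,1)):
  q=k+sx*.024*x+sy*.025*y; print(sx,sy,(proj(w,[*q,.06])*1.5).round(0))
E
```

```text
16.1 [0.5684 0.2582 0.2016] [-0.568  0.608  0.158  1.608 -0.112  0.936  0.902] [0.3 0.8 0.2] 0.00019155561634003445 0.0
[[-0.956  0.293 -0.001]
 [ 0.293  0.956 -0.001]
 [ 0.001 -0.001 -1.   ]]
0 0 [381. 272.]
1 1 [413. 303.]
1 -1 [348. 303.]
-1 -1 [347. 241.]
-1 1 [415. 241.]
```

View pics/j1.png

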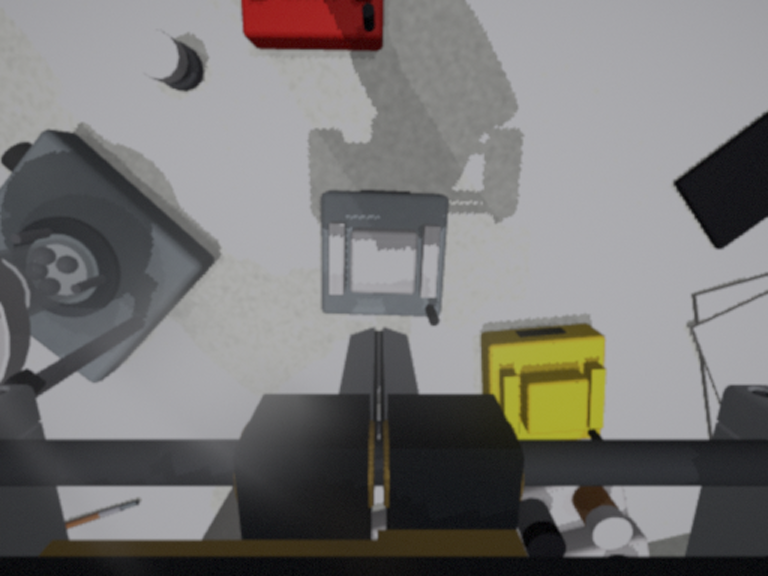

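The wrist view shows the key centred at (384,262), and all four balls are visible in the jar at (50,268). I'll descend to just above the key.

Call:
arm_command(
  commands=[
    [5,1,40,0,0,0,1],
    [10,3,90,0,0,0,1],
    [10,3,118,0,0,0,1],
    [10,3,128,0,0,0,1],
    [10,3,128,0,0,0,1],
    [10,3,128,0,0,0,1],
  ],
)

```text
time_s: 16.9
eef_pos: [0.56, 0.266, 0.0746]
orientation: [0.147, 0.989, 0.001, 0.0]
wrist_force: [-0.2, -0.2, 0.1]
gripper_width: 0.0002
gripper_force: 0.0
```

```bash
python3 st.py
```

```text
16.9 [0.56   0.266  0.0746] [-0.565  0.76   0.125  1.724 -0.141  0.665  0.913] [-0.2 -0.2  0.1] 0.0002350690591794917 0.0
[[-0.957  0.291  0.001]
 [ 0.291  0.957  0.001]
 [-0.     0.001 -1.   ]]
```

Contact is expected at TCP z ≈ 0.068, and half-way at 0.060.

Call:
arm_command(
  commands=[
    [0,0,3,0,0,0,1],
    [0,0,5,0,0,0,1],
    [0,0,5,0,0,0,1],
    [0,0,5,0,0,0,1],
  ],
)

```text
time_s: 17.4
eef_pos: [0.5589, 0.266, 0.0684]
orientation: [0.147, 0.989, -0.0, -0.001]
wrist_force: [0.3, 0.2, 2.9]
gripper_width: 0.0009
gripper_force: 1.6
```

Call:
arm_command(
  commands=[
    [0,0,2,0,0,0,1],
    [0,0,4,0,0,0,1],
    [0,0,4,0,0,0,1],
    [0,0,4,0,0,0,1],
  ],
)

```text
time_s: 17.9
eef_pos: [0.5589, 0.266, 0.0641]
orientation: [0.147, 0.989, -0.0, -0.001]
wrist_force: [0.2, 0.1, 4.4]
gripper_width: 0.0004
gripper_force: 2.2
```

Call:
arm_command(
  commands=[
    [0,0,2,0,0,0,1],
    [0,0,3,0,0,0,1],
    [0,0,3,0,0,0,1],
    [0,0,3,0,0,0,1],
  ],
)

```text
time_s: 18.4
eef_pos: [0.5589, 0.266, 0.0613]
orientation: [0.147, 0.989, -0.0, -0.001]
wrist_force: [-0.6, 0.1, 5.5]
gripper_width: 0.0004
gripper_force: 2.7
```

```bash
python3 st.py
```

```text
18.4 [0.5589 0.266  0.0613] [-0.563  0.779  0.121  1.731 -0.144  0.642  0.915] [-0.6  0.1  5.5] 0.0004290017657168427 2.7437545472639613
[[-0.957  0.291 -0.001]
 [ 0.291  0.957  0.   ]
 [ 0.001 -0.    -1.   ]]
```

Call:
arm_command(
  commands=[
    [0,0,1.4,0,0,0,1],
    [0,0,1.4,0,0,0,1],
    [0,0,1.4,0,0,0,1],
    [0,0,1.4,0,0,0,1],
  ],
)

```text
time_s: 18.9
eef_pos: [0.5589, 0.266, 0.0599]
orientation: [0.147, 0.989, -0.0, -0.001]
wrist_force: [0.0, 0.8, 5.7]
gripper_width: 0.0004
gripper_force: 3.0
```

```bash
python3 st.py; python3 - <<'E'
from h import *
b=cam("side");a=cam("scene")
X=[a[0][165:225,280:350],b[0][145:205,225:295]]
X=[cv2.resize(np.ascontiguousarray(x[:,:,::-1]).astype(np.uint8),(400,343),interpolation=cv2.INTER_CUBIC) for x in X]
cv2.imwrite("pics/k1.png",np.hstack(X))
E
```

```text
18.9 [0.5589 0.266  0.0599] [-0.563  0.781  0.121  1.731 -0.144  0.639  0.915] [0.  0.8 5.7] 0.0003557056737701551 2.974302051588893
[[-0.957  0.291 -0.001]
 [ 0.291  0.957  0.   ]
 [ 0.001 -0.    -1.   ]]
```

```bash
python3 -c "
from rig import *
print(hand_in())"
```

```text
the job is handed in; nothing more can be done
None
```

The job is handed in: all four balls are in the jar, the empty tray is upright on the bare table and released, and the key is held about half-way down (fingertips at 52 mm, 5.7 N). One risk is that an early tilt test near the funnel read joint 3 at 1.325 rad, just past its 1.32 limit, before I backed off, and the judge may count that.

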